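# Put the leftover panel-building parts back in their stock trays

## Robot

A 6-joint arm with a two-finger parallel gripper is mounted at the origin on the work surface. World frame = base frame: x ahead of the robot, y to its left, z up, the work surface at z = 0. Lengths are in m, angles in rad, forces in N, time in s.
With the tool pointing down it reaches from about 0.35 to 0.925 m from the base axis. Payload 6.4 kg.
Tool frame: the origin (TCP) lies at the very end of the fingers, on their centre line; the grasp point (between the pads) lies 19 mm behind it; x points along the fingers, z is the direction in which the jaws open and shut, and the axes are right-handed (so a half turn about x gives the same grasp; the last joint's range is limited). The gripper opens to 85 mm and grips with 20 to 120 N. Pads are 22 mm wide; open, the fingers measure 114 mm over their backs; the gripper's body (76 mm by 85 mm) begins 54 mm behind the grasp point. The pads swing forward as they close: fully open they stand 13 mm farther back than shut.
Start: joints at [1.063, 0.245, 1.558, -0, 1.339, -0.174], TCP at [0.213, 0.614, 0.202] pointing down, gripper open.
Joint ranges: [-3.13, 3.13], [-1.02, 2.26], [0.13, 2.54], [-0.95, 4.09], [0.21, 2.88], [-2.74, 2.74]. Speed limits (rad/s): [2.57, 2.57, 3.14, 3.14, 3.14, 3.14].

## Interface

Orientations are given as a rotation vector (axis times angle).
In Python, from workcell import move_ptp, line_to, movej, ungrasp, grab, dwell, ik, snapshot, MotionError, close_job, recognise, cut_out, place_of, get_time_s, get_joints, get_dq, get_tau, get_ee_pos, get_tool_rot, get_wrist_force, get_wrist_torque, get_width gives the robot as it stands. The module is installed in compiled form; this text tells all that it offers. Calls block until the motion is done:
- move_ptp(position, orientation): joint-space move of the TCP to a pose.
- line_to(position, rot=None, rate=0.15): straight line of the TCP; rot=None keeps the orientation; rate is the mean speed in m/s.
- movej(angles): joint-space move.
- ungrasp() and grab(squeeze=None): open the fingers fully, or close them until they stop; squeeze is the grip in N (None keeps the last).
- dwell(seconds).
- ik(position, orientation): joint angles nearest the present ones, or None.
- snapshot(name): name is "scene" or "top" or "wrist"; returns a dict with "img" (480x640x3 uint8, red, green, blue), "K" (3x3 intrinsics, pixels), "pose" (4x4, takes a point from camera to world coordinates); the wrist camera has in their place "hand_eye" (4x4, takes a point from camera to tool coordinates, whose origin is the TCP and whose axes are the tool frame's). Camera axes: x right, y up, looking along -z (the intrinsics and any distortion apply to the point x, -y, -z); pixel columns grow to the right and rows downward; lengths in m; the calibration is good to about 2 mm. A picture is of the moment at which its call begins: read the wrist's pose just before it. There is no depth.
A pose or a line that the arm cannot do raises MotionError and nothing moves.
- close_job(): hands the job in, once; it reports no verdict.
Trained networks look in the newest picture that a camera, given by its name, has taken for a name from the list of things; names that differ only in an ending like _2 or _b are one class to them, and where a whole thing is asked for, a point or a joint stands for the part that bears it (a point fixed in the world has none). Each returns a list of dicts, best first, with "score" (0 to 1); they miss things now and then, are a little off and sometimes report something else, mostly with a low value. They report only what shows in the picture. A call takes as long as a camera call. They do not tell look-alikes from the thing itself.
- recognise(camera, target): "rect" ([left, top, width, height] in pixels, round what is visible of it).
- cut_out(camera, target): "mask" (480x640 bool, what is visible of it) and "rect" ([left, top, width, height] in pixels, round what is visible of it).
- place_of(camera, target): "location" ([column, row] in pixels: a listed point, or the origin of a listed thing).
Readings, each from a call of its own:
- get_time_s(): time.
- get_joints(): joint angles.
- get_dq(): joint speeds.
- get_tau(): joint torques, N m.
- get_ee_pos(): TCP position.
- get_tool_rot(): TCP orientation.
- get_wrist_force(): force on the tool from outside, world axes, zero at the start.
- get_wrist_torque(): the same for the moment, N m.
- get_width(): opening from 0.0 (shut) to 1.0 (fully open).
Only numpy, scipy, OpenCV 4.12 (cv2) and the standard library are available. Lean on these libraries where they do the work, as an engineer would, in place of code of your own. Each camera call takes 0.05 s, during which the arm holds its last target. There are 200 camera calls.

## Task

Clear up the loose parts left on the bench: stand the two narrow circuit breakers in the long rectangular tray, the double-width switch in the square tray and the two round cable glands in the round dish. Set each part down gently (do not drop it in) so that it ends standing upright on the floor of its tray, none on top of another, released and still. Leave the multimeter and the screwdriver where they lie.

Things in the scene. Friction and masses are not known exactly. Their poses are not given: they have to be found in the camera images.
- breaker_a: Narrow white single-width circuit breaker. Stands on its back on the bench, its stepped top and black toggle up: lower body 85 long (its x) x 18 wide (its y) x 45 high, above it a nose 45 long (x) x 18 wide (y) up to 66 high, then a small toggle up to 72. Origin: centre of the underside; z up. About 120 g, loose. There are two, alike.
- breaker_b: The other narrow white circuit breaker, the same as breaker_a in every size.
- wide_switch: White double-width residual-current switch, twice as wide as the breakers, with a small grey test button. Stands on its back on the bench, its stepped top and black toggle up: lower body 85 long (its x) x 36 wide (its y) x 45 high, above it a nose 45 long (x) x 36 wide (y) up to 66 high, then a small toggle up to 72. Origin: centre of the underside; z up. About 220 g, loose.
- gland_a: Nickel-plated (silvery metal) cable gland, round and upright, 50 high, about 40 g, loose: threaded foot 27 diameter (0 to 12 high), hexagonal flange about 38 across its corners (12 to 20), dome nut 34 diameter (24 to 44) narrowing to the top, black hole in the top. Origin: centre of the underside; z up. There are two, alike.
- gland_b: The other cable gland, the same as gland_a in every size.
- long_tray: Grey open rectangular tray, fixed to the bench: outside 120 (its x) x 160 (its y) x 30 high, walls and floor 4 thick, so inside 112 x 152 with the floor 4 above the bench; room for both breakers side by side along its y, each with its length along the tray's x. Origin: centre of the underside; z up.
- square_tray: Grey open square tray, fixed to the bench: outside 120 x 120 x 30 high, walls and floor 4 thick, so inside 112 x 112 with the floor 4 above the bench. Origin: centre of the underside; z up, x and y along its sides.
- round_dish: Grey open round dish, fixed to the bench: outside diameter 150, 22 high, wall and floor 4 thick, so inside diameter 142 with the floor 4 above the bench. Origin: centre of the underside; z up.
- multimeter: Yellow and black multimeter lying flat beside the parts, 85 (its x) x 180 (its y) x 48 high, loose. Origin: centre of the underside. To be left alone.
- screwdriver: Screwdriver lying on the bench beside the parts, about 200 long (its x), 26 thick at the handle, loose. Origin: mid-length on its underside. To be left alone.
Things that resemble listed ones, but are neither listed nor needed, are in the scene too. Leave any purple look-alike of the gland_b alone.

How it is judged:
At the end, for the whole second after the job is handed in: Both breakers in the long tray, the wide switch in the square tray, both glands in the round dish: each part's origin inside the tray walls and under 5 mm above its floor, upright within 0.15 rad, at rest (below 0.02 m/s, 0.15 rad/s) (x of breaker_a in the frame of long_tray between -0.056 and 0.056 m and y of breaker_a in the frame of long_tray between -0.076 and 0.076 m and z of each of breaker_a, breaker_b in the frame of long_tray below 0.009 m and angle between each of breaker_a, breaker_b, wide_switch, gland_a, gland_b's own z axis and vertical below 0.15 rad and linear speed of each of breaker_a, breaker_b, wide_switch, gland_a, gland_b below 0.02 m/s and angular speed of each of breaker_a, breaker_b, wide_switch, gland_a, gland_b below 0.15 rad/s and x of breaker_b in the frame of long_tray between -0.056 and 0.056 m and y of breaker_b in the frame of long_tray between -0.076 and 0.076 m and x of wide_switch in the frame of square_tray between -0.056 and 0.056 m and y of wide_switch in the frame of square_tray between -0.056 and 0.056 m and z of wide_switch in the frame of square_tray below 0.009 m and horizontal distance between each of gland_a, gland_b and round_dish below 0.071 m and z of each of gland_a, gland_b in the frame of round_dish below 0.009 m); the robot touches nothing.
It fails at once if A part is dropped or thrown into its tray: it moves faster than 0.7 m/s within the tray, less than 21 mm above its floor ((horizontal distance between breaker_a and long_tray below 0.09 m and z of breaker_a in the frame of long_tray below 0.025 m and linear speed of breaker_a above 0.7 m/s) or (horizontal distance between breaker_b and long_tray below 0.09 m and z of breaker_b in the frame of long_tray below 0.025 m and linear speed of breaker_b above 0.7 m/s) or (horizontal distance between wide_switch and square_tray below 0.09 m and z of wide_switch in the frame of square_tray below 0.025 m and linear speed of wide_switch above 0.7 m/s) or (horizontal distance between gland_a and round_dish below 0.09 m and z of gland_a in the frame of round_dish below 0.025 m and linear speed of gland_a above 0.7 m/s) or (horizontal distance between gland_b and round_dish below 0.09 m and z of gland_b in the frame of round_dish below 0.025 m and linear speed of gland_b above 0.7 m/s)).
It fails at once if The multimeter or the screwdriver is moved by more than 30 mm (distance of any of multimeter, screwdriver from where it was at the start of the episode above 0.03 m).
It also fails if it takes over 134 s, if anything falls off the work surface, if the arm or the gripper's body presses on something with over 40 N, if the wrist force passes 120 N, or if a joint passes its speed limit or range.

## Working session

There is one attempt and no reset: what is moved stays moved. The work goes in short steps, each a Python script; the robot and the scene stay as the last script left them, time stands still between calls to the robot, and variables do not carry over. Pictures are saved under pics/ and viewed, about 12 in all and at most 16, crops included, and the job is handed in when it is done.

```bash
mkdir -p pics; python3 - <<'E'
from workcell import *
import cv2,numpy as np
for c in("scene","top"):
    s=snapshot(c); cv2.imwrite(f"pics/{c}0.png",s["img"][:,:,::-1]); print(c,s["K"].tolist(),np.round(s["pose"],4).tolist(),s.keys())
    for t in("breaker_a","wide_switch","gland_a","long_tray","square_tray","round_dish","multimeter","screwdriver"):
        print(t,[(np.round(d["location"]).tolist(),round(d["score"],2)) for d in place_of(c,t)],[(np.round(d["rect"]).tolist(),round(d["score"],2)) for d in recognise(c,t)])
print(get_time_s(),get_tool_rot())
E
```

```text
scene [[465.8570816677854, 0.0, 316.9956614968237], [0.0, 465.8570816677854, 237.26641963057887], [0.0, 0.0, 1.0]] [[0.5722, -0.4349, 0.6953, 1.1928], [0.82, 0.3189, -0.4754, -0.4466], [-0.0149, 0.8421, 0.5391, 0.5471], [0.0, 0.0, 0.0, 1.0]] dict_keys(['img', 'K', 'pose'])
breaker_a [([416.0, 246.0], 0.94), ([353.0, 218.0], 0.66), ([266.0, 313.0], 0.18)] [([336.0, 189.0, 33.0, 34.0], 0.97), ([395.0, 216.0, 45.0, 38.0], 0.55)]
wide_switch [([265.0, 315.0], 0.93)] [([239.0, 276.0, 49.0, 59.0], 0.88)]
gland_a [([235.0, 260.0], 0.94), ([288.0, 231.0], 0.79), ([288.0, 211.0], 0.78), ([250.0, 242.0], 0.66)] [([240.0, 218.0, 18.0, 26.0], 0.84), ([221.0, 239.0, 18.0, 31.0], 0.74), ([278.0, 209.0, 15.0, 27.0], 0.65), ([278.0, 189.0, 19.0, 24.0], 0.58)]
long_tray [([416.0, 193.0], 0.74), ([346.0, 281.0], 0.17)] [([381.0, 168.0, 76.0, 45.0], 0.55)]
square_tray [([132.0, 294.0], 0.92)] [([92.0, 258.0, 80.0, 72.0], 0.83)]
round_dish [([348.0, 279.0], 0.78)] [([309.0, 248.0, 83.0, 59.0], 0.67)]
multimeter [([488.0, 216.0], 0.59)] [([447.0, 188.0, 85.0, 40.0], 0.55)]
screwdriver [([151.0, 372.0], 0
[... 679 characters left out ...]
0, 278.0, 15.0, 14.0], 0.63), ([373.0, 257.0, 16.0, 20.0], 0.57), ([309.0, 270.0, 16.0, 15.0], 0.56), ([291.0, 302.0, 12.0, 19.0], 0.51), ([430.0, 242.0, 58.0, 57.0], 0.28), ([230.0, 262.0, 42.0, 12.0], 0.27), ([101.0, 164.0, 85.0, 47.0], 0.21)]
long_tray [([168.0, 262.0], 0.63), ([238.0, 196.0], 0.21)] [([127.0, 230.0, 75.0, 63.0], 0.76)]
square_tray [([457.0, 271.0], 0.57)] [([430.0, 243.0, 59.0, 59.0], 0.69)]
round_dish [([319.0, 196.0], 0.9), ([170.0, 262.0], 0.57)] [([289.0, 162.0, 59.0, 64.0], 0.9)]
multimeter [([148.0, 189.0], 0.9)] []
screwdriver [([470.0, 193.0], 0.95)] [([461.0, 152.0, 18.0, 81.0], 0.79), ([287.0, 164.0, 61.0, 59.0], 0.46)]
1.7 [-0.95984362  1.34881599  0.95987496]
```

```bash
python3 - <<'E'
import cv2
i=cv2.imread("pics/top0.png"); cv2.imwrite("pics/t1.png",cv2.resize(i[140:330,90:510],None,fx=1.9,fy=1.9,interpolation=2))
i=cv2.imread("pics/scene0.png"); cv2.imwrite("pics/s1.png",cv2.resize(i[150:430,80:540],None,fx=1.7,fy=1.7,interpolation=2))
E
```

```text
(no output)
```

View pics/t1.png

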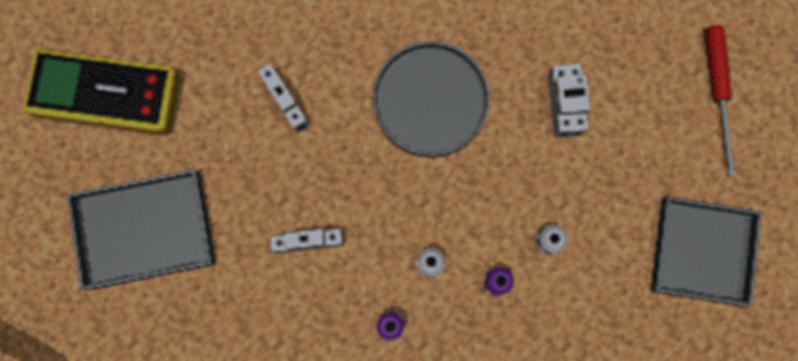

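View pics/s1.png

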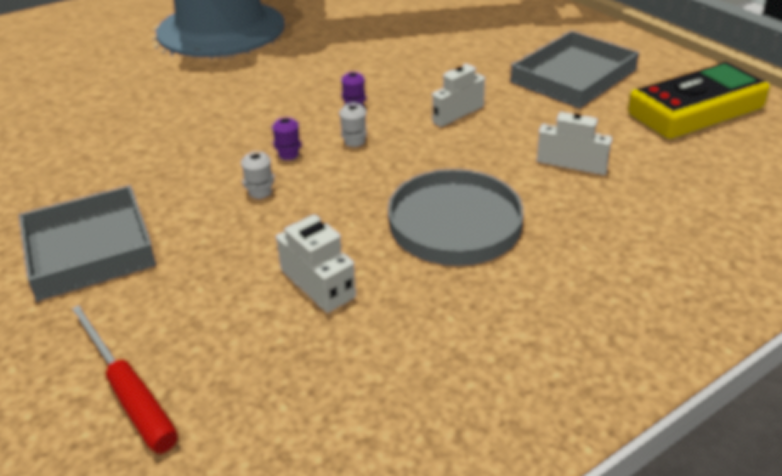

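The top view shows the silver glands at about (317,278) and (381,266) px and the purple look-alikes at (353,288) and (295,311). The breakers are at (241,195) and (252,265), the switch at (388,193). The scene view agrees. Next I localise coarsely and take a wrist look at each part.

```bash
cat > h.py <<'E'
from workcell import *
import cv2,numpy as np
from scipy.spatial.transform import Rotation as R
def rv(a):
    X=np.array([0,0,-1.]);Z=np.array([np.cos(a),np.sin(a),0]);return R.from_matrix(np.c_[X,np.cross(Z,X),Z]).as_rotvec()
def campose(s,T=None): return s["pose"] if "pose" in s else T@s["hand_eye"]
def tool():
    T=np.eye(4);T[:3,:3]=R.from_rotvec(get_tool_rot()).as_matrix();T[:3,3]=get_ee_pos();return T
def ray(K,P,uv):
    d=P[:3,:3]@np.array([(uv[0]-K[0,2])/K[0,0],-(uv[1]-K[1,2])/K[1,1],-1]);return P[:3,3],d
def atz(K,P,uv,z):
    o,d=ray(K,P,uv);return (o+d*(z-o[2])/d[2])[:2]
def proj(K,P,p):
    c=(np.atleast_2d(p)-P[:3,3])@P[:3,:3];return np.c_[K[0,0]*c[:,0]/-c[:,2]+K[0,2],K[1,1]*-c[:,1]/-c[:,2]+K[1,2]]
def go(p,a,a_sym=np.pi):
    """ptp to tool-down pose, choosing the symmetric yaw with least wrist turn"""
    q0=np.array(get_joints());best=None
    for k in(-1,0,1):
        q=ik(p,rv(a+k*a_sym))
        if q is not None:
            c=np.abs(np.array(q)-q0).max()
            if best is None or c<best[0]: best=(c,q)
    movej(best[1])
E
python3 - <<'E'
from h import *
import json
s=snapshot("top");K,P=s["K"],s["pose"]
px=dict(b1=(241,195),b2=(254,266),sw=(387,196),g1=(318,279),g2=(378,268),long=(168,262),sq=(457,271),dish=(319,196),mm=(148,189),sd=(470,193))
c={k:atz(K,P,v,0.0 if k in('long','sq','dish') else 0.0).tolist() for k,v in px.items()}
for k,v in c.items():print(k,np.round(v,3),round(np.hypot(*v),3))
print(json.dumps(c))
go([c['b1'][0]-.05,c['b1'][1],.30],np.pi/2)
T=tool();s=snapshot("wrist");cv2.imwrite("pics/w0.png",s["img"][:,:,::-1]);print(s["K"],np.round(s["hand_eye"],3),T,get_joints(),get_time_s())
print(proj(s["K"],campose(s,T),[c['b1']+[0]]))
E
```

```text
b1 [0.638 0.18 ] 0.663
b2 [0.464 0.143] 0.485
sw [ 0.641 -0.181] 0.666
g1 [ 0.434 -0.011] 0.434
g2 [ 0.462 -0.156] 0.487
long [0.471 0.349] 0.586
sq [ 0.456 -0.349] 0.575
dish [ 0.638 -0.012] 0.638
mm [0.65  0.408] 0.767
sd [ 0.651 -0.389] 0.759
{"b1": [0.6380054738649394, 0.17988463927023463], "b2": [0.4635248699488108, 0.14306017923126618], "sw": [0.6406085400009662, -0.18103711676246376], "g1": [0.43381127340224046, -0.011232899202924206], "g2": [0.46171448504560386, -0.15639859895851696], "long": [0.471034535015885, 0.34887748213553693], "sq": [0.45635578984794795, -0.34902465119211745], "dish": [0.6382119260075715, -0.012214343455391467], "mm": [0.6498371938875293, 0.40759618484508314], "sd": [0.651232649822648, -0.38924987567589997]}
[[389.05763914   0.         314.57419322]
 [  0.         389.05763914 238.83544649]
 [  0.           0.           1.        ]] [[-0.     0.277 -0.961 -0.172]
 [-0.     0.961  0.277  0.069]
 [ 1.     0.    -0.    -0.   ]
 [ 0.     0.     0.     1.   ]] [[-3.93202421e-04 -9.99999386e-01 -1.03606004e-03  5.87677425e-01]
 [ 1.45647174e-04 -1.03611738e-03  9.99999453e-01  1.80633275e-01]
 [-9.99999912e-01  3.93051307e-04  1.46054488e-04  2.99782169e-01]
 [ 0.00000000e+00  0.00000000e+00  0.00000000e+00  1.00000000e+00]] [ 1.14036122e-01  1.00700418e-01  1.54435073e+00  1.07501222e-04
  1.49692557e+00 -1.45793840e+00] 3.8917
[[313.80640246 226.04814954]]
```

View pics/w0.png

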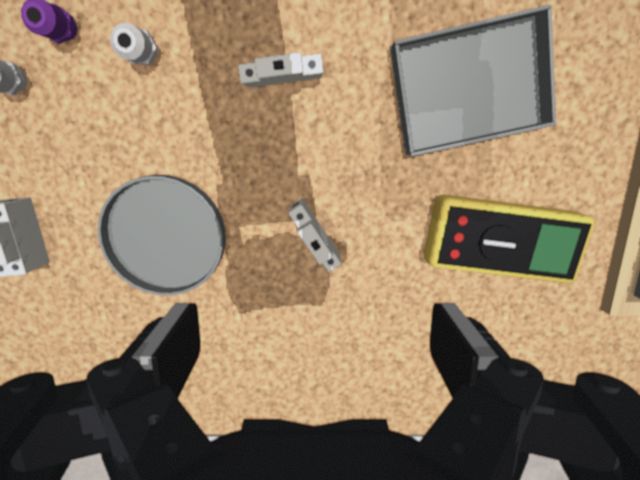

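The wrist view is clear: breakers at (315,240) and (280,68), long tray at (475,80), dish at (163,233), multimeter at (512,240). I'll fit known-size silhouettes to the masks from a few hover views.

```bash
cat > fit.py <<'E'
from h import *
from scipy.optimize import minimize
def box(x,y,z0,z1): return np.array([[sx*x/2,sy*y/2,z] for sx in(-1,1) for sy in(-1,1) for z in(z0,z1)])
def cyl(d,z0,z1):
    t=np.linspace(0,2*np.pi,40);return np.array([[d/2*np.cos(a),d/2*np.sin(a),z] for a in t for z in(z0,z1)])
def brk(w): return [box(.085,w,0,.045),box(.045,w,.045,.066)]
M=dict(b=brk(.018),sw=brk(.036),g=[cyl(.027,0,.012),cyl(.0365,.012,.02),cyl(.03,.02,.024),cyl(.034,.024,.044),cyl(.024,.044,.05)],
 long=[box(.12,.16,0,.03)],sq=[box(.12,.12,0,.03)],dish=[cyl(.15,0,.022)])
NAME=dict(b='breaker_a',sw='wide_switch',g='gland_a',long='long_tray',sq='square_tray',dish='round_dish')
def iou(v,parts,K,P,mask,rc,S=4):
    x0,y0,x1,y1=rc;m=np.zeros(((y1-y0)*S,(x1-x0)*S),np.uint8)
    c,s=np.cos(v[2]),np.sin(v[2]);Rm=np.array([[c,-s,0],[s,c,0],[0,0,1]])
    for p in parts:
        uv=(proj(K,P,p@Rm.T+[v[0],v[1],0])-[x0,y0]+.5)*S-.5
        cv2.fillConvexPoly(m,cv2.convexHull(np.round(uv*16).astype(np.int32)),1,shift=4)
    k=cv2.resize(mask[y0:y1,x0:x1].astype(np.float32),None,fx=S,fy=S,interpolation=cv2.INTER_LINEAR)
    k=(k>.5); m=m>0
    return -(m&k).sum()/max(1,(m|k).sum())
def fit(kind,mask,K,P,guess):
    ys,xs=np.where(mask);rc=(max(0,xs.min()-12),max(0,ys.min()-12),min(640,xs.max()+13),min(480,ys.max()+13))
    yaws=[0] if kind in('g','dish') else (np.arange(6)*np.pi/6 if kind in('b','sw','long') else np.arange(3)*np.pi/6)
    best=None
    for y in yaws:
        r=minimize(iou,[*guess,y],(M[kind],K,P,mask,rc),method='Nelder-Mead',options=dict(initial_simplex=[[*guess,y],[guess[0]+.01,guess[1],y],[guess[0],guess[1]+.01,y],[guess[0],guess[1],y+.3]],xatol=1e-4,fatol=1e-4))
        if best is None or r.fun<best.fun: best=r
    return best.x,-best.fun
def look(cam,kinds):
    T=tool();s=snapshot(cam);K,P=s["K"],campose(s,T);out=[]
    for k in kinds:
        for d in cut_out(cam,NAME[k]):
            m=np.array(d["mask"]);ys,xs=np.where(m)
            if d["score"]<.3 or xs.min()<2 or ys.min()<2 or xs.max()>637 or m.sum()<60: continue
            mm=cv2.mean(s["img"],m.astype(np.uint8))[:3]
            x,f=fit(k,m,K,P,atz(K,P,(xs.mean(),ys.mean()),.03))
            out.append((k,x,f,d["score"],mm));print(cam,k,np.round(x,4),"iou %.3f score %.2f"%(f,d["score"]),"rgb",np.round(mm).astype(int))
    return s,out
E
python3 - <<'E'
from fit import *
for xy in((.50,.22),(.52,-.05),(.50,-.25)):
    go([*xy,.26],np.pi/2);dwell(.3);s,_=look("wrist",M)
    cv2.imwrite("pics/w_%d.png"%(xy[1]*100),s["img"][:,:,::-1])
print(get_time_s())
E
```

```text
wrist b [0.4612 0.1457 1.6959] iou 0.969 score 0.61 rgb [157 153 146]
wrist g [ 0.4366 -0.0077  0.0426] iou 0.963 score 0.88 rgb [159 155 151]
wrist g [ 0.3587  0.0415 -0.0427] iou 0.949 score 0.64 rgb [100  60 114]
wrist long [0.4743 0.3532 0.2169] iou 0.984 score 0.63 rgb [137 139 137]
wrist sq [ 0.4228  0.0313 -0.0505] iou 0.406 score 0.45 rgb [157 154 151]
wrist dish [ 0.6474 -0.0059 -0.3864] iou 0.727 score 0.88 rgb [136 138 135]
wrist b [0.4617 0.1461 1.6977] iou 0.957 score 0.62 rgb [171 168 163]
wrist b [0.642  0.1816 0.5933] iou 0.958 score 0.59 rgb [153 151 147]
wrist sw [ 0.6437 -0.1801  0.0964] iou 0.717 score 0.66 rgb [154 151 147]
wrist g [ 0.4363 -0.0064  0.1675] iou 0.938 score 0.94 rgb [131 127 124]
wrist g [ 0.4663 -0.1566  0.2464] iou 0.930 score 0.73 rgb [167 165 163]
wrist g [ 0.4145 -0.0914  0.1101] iou 0.934 score 0.58 rgb [116  72 130]
wrist dish [ 0.6474 -0.0056  0.0943] iou 0.986 score 0.69 rgb [125 127 125]
wrist g [ 0.4145 -0.0907  0.1842] iou 0.960 score 0.95 rgb [72 43 81]
wrist g [ 0.4665 -0.1565  0.4411] iou 0.931 score 0.78 rgb [113 110 108]
wrist g [ 0.4366 -0.0061  0.1294] iou 0.934 score 0.61 rgb [142 139 136]
wrist sq [ 0.4543 -0.3535 -0.1511] iou 0.990 score 0.65 rgb [147 149 146]
wrist dish [ 0.6475 -0.005   0.4254] iou 0.802 score 0.83 rgb [134 135 133]
8.2083
```

```bash
cat > pp.py <<'E'
from fit import *
LONG=(.4743,.3532,.2169);SQ=(.4543,-.3535,-.1511);DISH=(.6474,-.0056,0)
def at(t,dx,dy): c,s=np.cos(t[2]),np.sin(t[2]);return np.array([t[0]+c*dx-s*dy,t[1]+s*dx+c*dy])
def pick(xy,jaw,h):
    go([*xy,.16],jaw)
    line_to([*xy,h],rate=.15); f0=get_wrist_force(); grab(40);dwell(.2)
    print("width",round(get_width(),3),"f",np.round(np.array(get_wrist_force())-f0,1))
    line_to([*xy,.2],rate=.15);print("lifted width",round(get_width(),3),get_time_s())
def place(xy,jaw,h):
    go([*xy,.2],jaw);z=h+.004+.001
    line_to([*xy,z+.02],rate=.15);line_to([*xy,z],rate=.03);dwell(.2)
    print("place f",np.round(get_wrist_force(),1),"width",round(get_width(),3))
    ungrasp();dwell(.2);line_to([*xy,.2],rate=.15);print("t",get_time_s())
E
python3 - <<'E'
from pp import *
place_to=at(LONG,0,.042);h=.034
pick((.6420,.1816),.5933+np.pi/2,h);place(place_to,LONG[2]+np.pi/2,h)
T=tool();s=snapshot("wrist");cv2.imwrite("pics/p1.png",s["img"][:,:,::-1])
E
```

```text
width 0.186 f [-2.3  0.1  3.4]
lifted width 0.189 13.0
place f [-0.2 -0.  -0.4] width 0.184
t 18.2833
```

View pics/p1.png

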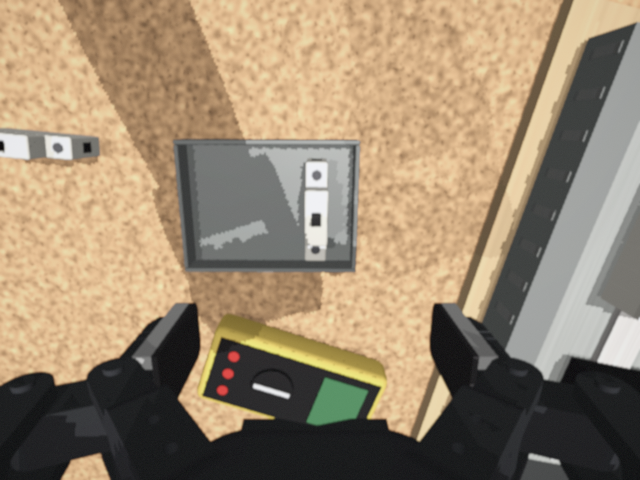

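The first breaker stands upright in the long tray at about (316,210) px, aligned with it. I'll continue with the other breaker and the glands, then refit the switch.

```bash
python3 - <<'E'
from pp import *
h=.034
pick((.4615,.1459),1.697+np.pi/2,h);place(at(LONG,0,-.042),LONG[2]+np.pi/2,h)
h=.018
pick((.4365,-.0065),0,h);place(at(DISH,-.028,0),np.pi/2,h)
pick((.4664,-.1566),np.pi/2,h);place(at(DISH,.028,0),np.pi/2,h)
go([.60,-.16,.22],np.pi/2);dwell(.3);s,_=look("wrist",["sw","g"])
cv2.imwrite("pics/p2.png",s["img"][:,:,::-1])
E
```

```text
width 0.183 f [-0.2  1.1  4.3]
lifted width 0.189 22.5417
place f [-1.1  0.2 -1.1] width 0.187
t 27.9833
width -0.0 f [ 0.9  0.4 -0. ]
lifted width -0.001 32.8167
place f [-0.2 -0.2 -0.2] width 0.002
t 38.6833
width 0.003 f [-1.2  1.5 26.2]
lifted width 0.002 43.0833
place f [ 1.2 -0.1 -0.1] width -0.002
t 48.625
wrist sw [ 0.6442 -0.1799  3.2293] iou 0.967 score 0.81 rgb [147 145 139]
wrist g [ 0.4665 -0.1561  0.0516] iou 0.940 score 0.72 rgb [165 163 162]
wrist g [ 0.4808 -0.0119  0.0308] iou 0.633 score 0.59 rgb [167 163 161]
```

View pics/p2.png

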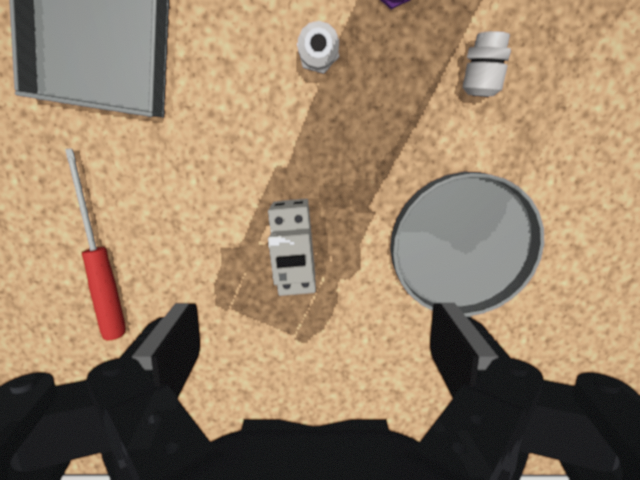

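Both gland grasps squeezed off the taper because the pads sit further back at a 34 mm opening. gland_b still stands at (318,45) px; gland_a has been tipped onto its side at (485,65), dome towards +x. I'll do the switch and gland_b with a lower grip and abort if the grasp is empty, then look at gland_a close up.

```bash
sed -i 's|    line_to(\[\*xy,.2\],rate=.15);print("lifted|    if get_width()<.08: ungrasp();line_to([*xy,.2]);raise SystemExit("empty")\n&|' pp.py
python3 - <<'E'
from pp import *
h=.008
pick((.4665,-.1563),np.pi/2,h);place(at(DISH,.024,0),np.pi/2,h)
h=.029
pick((.6442,-.1799),.0877+np.pi/2,h);place(at(SQ,0,0),SQ[2]+np.pi/2,h)
go([.45,.0,.2],np.pi/2);dwell(.3);s,_=look("wrist",["g"])
T=tool();P=campose(s,T);print(s["K"].tolist(),P.tolist())
cv2.imwrite("pics/p3.png",s["img"][:,:,::-1]);print(get_time_s())
E
```

```text
width 0.368 f [-1.7  2.   6.5]
lifted width 0.364 53.7917
place f [0.2 0.2 0.4] width 0.37
t 59.25
width 0.404 f [-0.2  2.3  5.6]
lifted width 0.407 63.0417
place f [ 0.8  1.3 -2.4] width 0.4
t 68.2
wrist g [ 0.475  -0.0073  0.0806] iou 0.740 score 0.93 rgb [135 132 129]
wrist g [ 0.6749 -0.0055  0.1561] iou 0.686 score 0.71 rgb [142 140 138]
wrist g [ 0.3589  0.0419 -0.1772] iou 0.926 score 0.69 rgb [80 47 92]
wrist g [ 0.4143 -0.0914  0.1465] iou 0.944 score 0.57 rgb [112  68 126]
[[389.0576391372376, 0.0, 314.5741932214107], [0.0, 389.0576391372376, 238.83544649294296], [0.0, 0.0, 1.0]] [[0.000937488696691601, -0.9608157278051811, -0.2771863241885166, 0.3808545012408435], [0.9999994366991503, 0.001038712995948848, -0.00021834993034790682, -0.0003632255985574694], [0.0004977110844773763, -0.27718596334863327, 0.9608161603585592, 0.37245175284627063], [0.0, 0.0, 0.0, 1.0]]
69.925
```

View pics/p3.png

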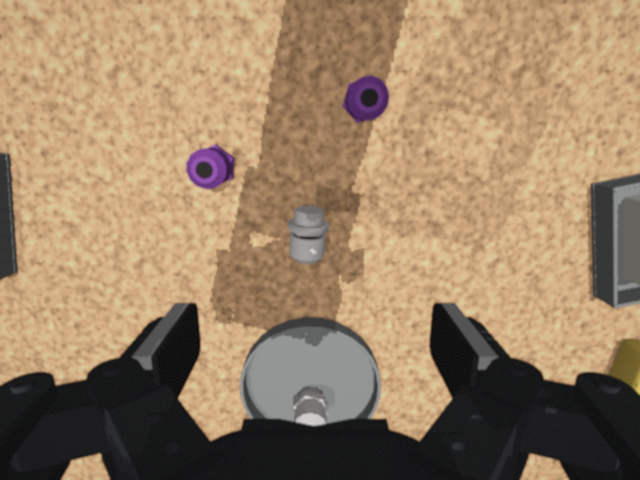

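gland_b now stands in the dish, at about (310,400) px. gland_a lies with its foot at (309,208) and its dome end at (307,262), axis along +x. Before a tilted regrasp I'll measure where the real fingertip sits: lower the shut fingers onto a bare patch of bench while watching the force, and check IK for the tilted poses.

```bash
cat >> h.py <<'E'
def tilt(s,th):
    """tool in x-z plane, jaw along +y; s=-1 points toward the base, +1 outward; th from vertical"""
    X=np.array([s*np.sin(th),0,-np.cos(th)]);Z=np.array([0,1.,0]);return X,R.from_matrix(np.c_[X,np.cross(Z,X),Z]).as_rotvec()
E
python3 - <<'E'
from h import *
for th in(30,40,45,50,60):
    a=np.radians(th);X,r=tilt(-1,a);G=np.array([.488,-.0075,.017]);X2,r2=tilt(1,np.pi/2-a);D=np.array([.620,-.0056,.038])
    q=[ik((G+X*.015).tolist(),r),ik((G-X*.08).tolist(),r),ik((G+[0,0,.2]).tolist(),r),ik((D+X2*.015).tolist(),r2),ik((D+[0,0,.2]).tolist(),r2)]
    print(th,[None if v is None else np.round(v,2).tolist() for v in q])
t=get_time_s();go([.43,.15,.03],np.pi/2);grab(40)
f0=np.array(get_wrist_force());z=.03
while z>.001:
    z-=.003;line_to([.43,.15,z],rate=.05);f=np.array(get_wrist_force())-f0
    if f[2]>3: break
print("touch cmd",z,"tcp",np.round(get_ee_pos(),4),"f",np.round(f,1))
line_to([.43,.15,.1]);ungrasp();print(get_time_s()-t,get_time_s())
E
```

```text
30 [[-0.19, 0.49, 1.73, -0.1, 1.44, -1.73], [-0.18, 0.46, 1.59, -0.09, 1.61, -1.73], [-0.19, 0.22, 1.63, -0.1, 1.8, -1.76], [-0.31, 0.26, 2.29, 2.56, 0.5, 1.94], None]
40 [[-0.18, 0.6, 1.62, -0.12, 1.61, -1.72], [-0.17, 0.61, 1.45, -0.11, 1.78, -1.72], [-0.18, 0.34, 1.54, -0.12, 1.95, -1.76], [-0.29, 0.19, 2.24, 2.14, 0.26, 2.37], [-0.3, -0.31, 2.22, 0.56, 0.44, -2.28]]
45 [[-0.18, 0.66, 1.57, -0.13, 1.69, -1.71], [-0.16, 0.68, 1.38, -0.12, 1.86, -1.72], [-0.18, 0.39, 1.5, -0.14, 2.02, -1.76], None, [-0.28, -0.28, 2.17, 0.41, 0.53, -2.13]]
50 [[-0.17, 0.72, 1.51, -0.14, 1.77, -1.71], [-0.16, 0.76, 1.31, -0.13, 1.94, -1.72], [-0.17, 0.45, 1.46, -0.15, 2.09, -1.76], None, [-0.27, -0.25, 2.11, 0.3, 0.62, -2.03]]
60 [[-0.17, 0.83, 1.42, -0.15, 1.93, -1.71], [-0.15, 0.9, 1.17, -0.15, 2.1, -1.72], [-0.16, 0.55, 1.4, -0.18, 2.23, -1.76], [-0.25, 0.19, 2.08, 0.33, 0.38, -2.09], [-0.25, -0.17, 1.99, 0.17, 0.82, -1.9]]
touch cmd 4.336808689942018e-18 tcp [ 4.298e-01  1.500e-01 -2.000e-04] f [ 1.6  0.8 -0.6]
5.775000000000006 75.7
```

```bash
python3 - <<'E'
from h import *
t=get_time_s();grab(40);line_to([.43,.15,.0],rate=.2);dwell(.2)
f0=np.array(get_wrist_force());z=0
while z>-.02:
    z-=.001;line_to([.43,.15,z],rate=.03);f=np.array(get_wrist_force())-f0
    if f[2]>4: break
print("touch cmd",z,"tcp",np.round(get_ee_pos(),4),"f",np.round(f,1))
line_to([.43,.15,.1],rate=.2);ungrasp();print(get_time_s()-t,get_time_s())
for th,p in((55,30),(55,33),(55,35)):
    X2,r2=tilt(1,np.radians(p));D=np.array([.620,-.0056,.038]);print(p,[None if v is None else np.round(v,2).tolist() for v in(ik((D+X2*.02).tolist(),r2),ik((D+[0,0,.15]).tolist(),r2))])
E
```

```text
touch cmd -0.02000000000000001 tcp [ 0.4299  0.15   -0.0201] f [ 0.5 -0.1 -0.1]
8.149999999999991 83.85
30 [[-0.24, 0.2, 2.07, 0.34, 0.38, -2.1], [-0.25, -0.11, 2.03, 0.19, 0.72, -1.93]]
33 [[-0.25, 0.19, 2.1, 0.45, 0.31, -2.21], [-0.26, -0.13, 2.07, 0.23, 0.66, -1.97]]
35 [[-0.25, 0.19, 2.12, 0.56, 0.28, -2.32], [-0.26, -0.15, 2.09, 0.26, 0.62, -2.0]]
```

The shut fingers never touched, even with the TCP reading -20 mm. The wrist picture also puts the fingertips about 28 mm behind the reported TCP, so the true fingertip is roughly 28 mm short of it; that explains the gland misses. I'll allow for this in a tilted regrasp that re-erects gland_a into the dish.

```bash
python3 - <<'E'
from h import *
d=.037
G=np.array([.488,-.0075,.017]);X,r=tilt(-1,np.radians(50))
for p in(35,32,30,27):
    X2,r2=tilt(1,np.radians(p));lean=np.radians(40-p)
    D=np.array([.6474-.030,-.0056,.005+.034*np.cos(lean)+.0135*np.sin(lean)])
    if all(ik((D+X2*d+o).tolist(),r2) is not None for o in(np.zeros(3),np.array([0,0,.05]),np.array([0,0,.1]),-X2*.06)): break
print("place tilt",p)
move_ptp((G-X*.06).tolist(),r);dwell(.2);f0=np.array(get_wrist_force())
e=G+X*(d-.008);line_to(e.tolist(),rate=.12)
for k in(.004,.008):
    f=np.array(get_wrist_force())-f0;print(np.round(f,1))
    if np.linalg.norm(f)>8: break
    e=G+X*(d-.008+k);line_to(e.tolist(),rate=.03)
grab(40);dwell(.2);print("w",get_width(),np.round(np.array(get_wrist_force())-f0,1))
if get_width()<.2: 
    ungrasp();line_to((e-X*.09).tolist());raise SystemExit("empty")
line_to((e+[0,0,.12]).tolist(),rate=.1);print("w",get_width(),get_time_s())
off=e-G   # tool offset actually used
move_ptp((D+X2*np.linalg.norm(off)+[0,0,.1]).tolist(),r2)
s=snapshot("scene");cv2.imwrite("pics/p4.png",cv2.resize(s["img"][150:360,200:480],None,fx=2.5,fy=2.5)[:,:,::-1]);print(get_time_s(),get_width(),get_joints())
E
```

```text
place tilt 35
[-0.6  0.5 -0. ]
[-0.  -0.3 -0. ]
w 0.376581189954224 [-0.3  0.1  1.8]
w 0.38146449450835174 88.5583
89.9167 0.3730051293675282 [-0.25043014  0.02627276  2.08964278  0.33165648  0.45225766 -2.07797851]
```

View pics/p4.png

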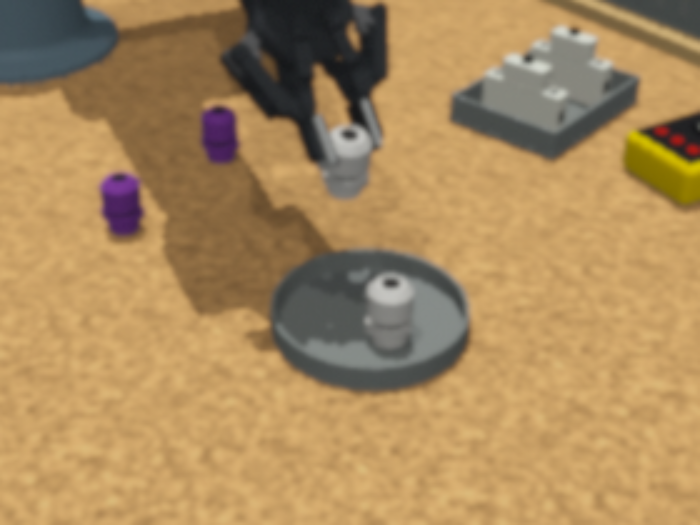

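gland_a is held nearly upright at (347,160) px. gland_b stands in the dish at (390,310), and both breakers are in the long tray. Now I lower gland_a with a force guard.

```bash
python3 - <<'E'
from h import *
e0=np.array(get_ee_pos());p=e0.copy();X2,r2=tilt(1,np.radians(35));dwell(.2);f0=np.array(get_wrist_force())
p[2]=e0[2]-.092;line_to(p.tolist(),rate=.1);dwell(.1)
for i in range(14):
    f=np.array(get_wrist_force())-f0
    if f[2]>2.5: break
    p[2]-=.001;line_to(p.tolist(),rate=.03)
print("descended",e0[2]-p[2],np.round(f,1))
ungrasp();dwell(.5);line_to((p-X2*.06).tolist(),rate=.08);line_to((p-X2*.06+[0,0,.08]).tolist(),rate=.2)
go([.45,-.0,.3],np.pi/2);dwell(.3)
s=snapshot("scene");cv2.imwrite("pics/p5.png",cv2.resize(s["img"][150:360,80:540],None,fx=1.7,fy=1.7)[:,:,::-1])
s=snapshot("wrist");cv2.imwrite("pics/p6.png",s["img"][:,:,::-1]);print(get_time_s())
E
```

```text
descended 0.099 [-3.2  0.5  5.3]
96.9083
```

View pics/p5.png

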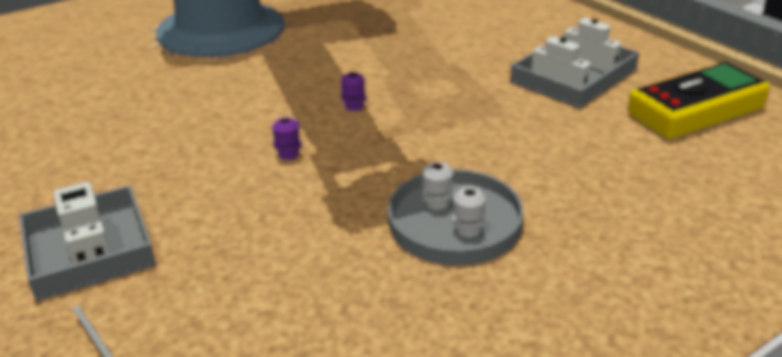

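View pics/p6.png

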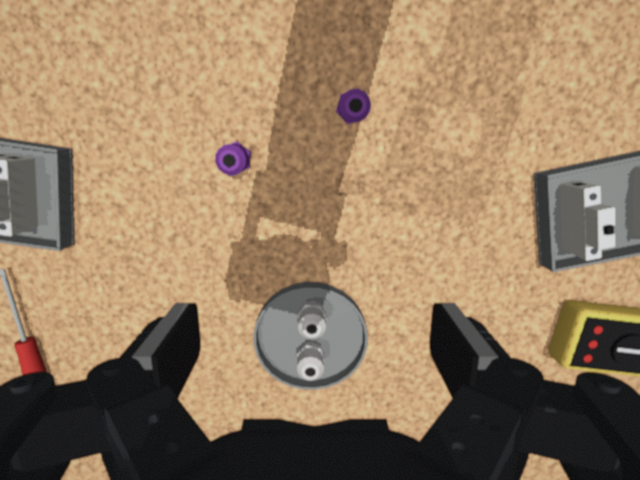

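Both pictures show all five parts upright in the right trays: breakers around (575,55) px, switch at (80,225) and glands at (437,187) and (468,212) in the scene crop. The multimeter is unmoved, and the gripper is clear. Handing in.

```bash
python3 - <<'E'
from workcell import *
dwell(.5);print(get_time_s(),get_wrist_force());close_job()
E
```

```text
97.4083 [ 0.09527952  0.40570121 -0.84193865]
the job is handed in; nothing more can be done
```

I put all five parts in their trays and handed the job in at 97.4 s of the 134 s allowed. The close call gave no verdict.

**Final checks:** The last scene and wrist pictures show both breakers in the long tray, the switch in the square tray and both silver glands in the dish. All five look upright and apart, and the gripper was open and clear. I judged this by eye and did not measure final positions, tilts or speeds. The multimeter and screwdriver were not touched. Both show only in part in those last pictures, and nothing suggests they moved.

**What went wrong:**
- **Missed gland grasps:** My first grasp on each gland failed, and I had not made the script stop on an empty grip, so it ran both placements empty-handed. One gland tipped over on the bench. I picked it up again with the tool tilted, stood it up and lowered it into the dish with a force check.
- **Fingertip position:** The fingertips seem to end about 28 mm short of the reported TCP, which disagrees with the tool description. With the fingers shut there was no contact even with the TCP reading 20 mm below the bench. The wrist picture agrees with that offset, and I allowed for it in the tilted regrasp.
- **Thin grips:** If that offset is right, the breakers, the switch and the second gland were held only near their tops. They were still placed without visible slipping.

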